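Close the dust collector's filter housing

ROBOT

A 6-joint arm with a two-finger parallel gripper is mounted at the origin on the work surface. World frame = base frame: x ahead of the robot, y to its left, z up, the work surface at z = 0. Lengths are in mm, angles in rad, forces in N, time in s.
With the tool pointing down it reaches from about 250 to 850 mm from the base axis. Payload 12.5 kg.
Tool frame: the origin (TCP) lies on the mounting face of the last link; the fingertips stand 186 mm ahead of it and the grasp point (between the pads) lies 167 mm ahead of it (ctrl.tip_extent is the distance from the TCP to the fingertips, in mm); z points along the fingers, y is the direction in which the jaws open and shut (so a half turn about z gives the same grasp; the last joint's range is limited). The gripper opens to 93 mm and grips with 3 to 60 N. Pads are 15 mm wide; open, the fingers measure 128 mm over their backs; the gripper's body (75 mm by 188 mm) begins 65 mm behind the grasp point.
Start: joints at [-1.282, 0.351, 1.652, -0, 1.139, -0.085], TCP at [200.854, -512, 404.733] pointing down, gripper open.
Joint ranges: [-2.75, 2.75], [-0.79, 2.1], [0.01, 2.65], [-1.57, 4.71], [0.07, 3.14], [-2.87, 2.87]. Speed limits (rad/s): [2.22, 2.22, 2.79, 3.14, 3.14, 3.14].

INTERFACE

Orientations are given as a unit quaternion [x, y, z, w].
In Python, from plant import ctrl gives the robot as it stands.
- The arm moves only by the tool carry_out, never from a script. Its argument "series" is a list of rows, each a list of 3 entries, a list of its own where there are three numbers: the finger opening in mm, from 0 to 93, then the shift along the tool's x, y, z in units of 25 mm (1.0 is 25 mm), then the turn, a rotation vector about the tool's x, y, z in units of 6 degrees (1.0 is 6 degrees). A call has 1 to 5 rows; each row is the pose to reach, as a shift and turn from the pose commanded when the call began, along the tool's axes at that moment; what a row does not reach only later rows make up. A row lasts 1/12 s, in which the tool goes at most 41.7 mm and 7.16 degrees, less where a joint would pass 70% of its speed; a pose out of reach is approached as far as the arm can. A call with a gripper value outside its range is refused whole. The fingers move at their own pace and stop on an object; "grip_force" is the grip in N (left out, the last holds). Time passes only in rows, so rows that repeat a pose let the fingers close. It gives the time, the measured TCP pose, the force and the opening at its end, in the units of the state.
- ctrl.get_obs(): the state, without advancing time (a new reading comes with each control period).
- ctrl.grab_frame(name): name is "scene" or "top" or "wrist"; returns a dict with "color" (400x640x3 uint8, red, green, blue), "fx", "fy", "cx", "cy" (pixels), "pose" (4x4, takes a point from camera to world coordinates). Camera axes: x right, y down, z forward; pixel columns grow to the right and rows downward; lengths in mm; the calibration is good to about 2 mm. The wrist camera is an equidistant fisheye: a pixel r from the principal point sees the ray r / f radians off the axis. A picture is of the moment at which its call begins. There is no depth.
- ctrl.finish_job(): hands the job in, once; it reports no verdict.
The state is a dict: "t": time; "joint_pos": joint angles; "joint_velocities": joint speeds; "joint_efforts": joint torques, N m; "tcp_pos": TCP position; "orientation": TCP orientation; "force": force on the tool from outside, world axes, zero at the start; "ft_torque": the same for the moment, N m; "gripper_width": finger opening in mm.
Only numpy, scipy, OpenCV 4.12 (cv2) and the standard library are available. Lean on these libraries where they do the work, as an engineer would, in place of code of your own. Each camera call takes 0.05 s, during which the arm holds its last target.

TASK

The filter housing of the jeweller's dust collector stands open on the bench. Put on the lid that has the straight bar grip: with the lid's two lugs over the housing's two slots, press it down against the sprung filter and turn it clockwise (seen from above) a quarter turn, so that it stays locked down when you let go. Leave the other lid, the one with the round knob, where it lies.

Things in the scene. Friction and masses are not known exactly. Their poses are not given: they have to be found in the camera images.
- lid: Loose bayonet lid, upright, 0.24 kg: aluminium cover 124 mm across, 22-30 mm above its origin (centre of underside, z up). Bar grip along x on top: 76 long, 18 wide, 30-61 mm above origin. Below: plug of radius 27 and, along the same x, two opposite lugs 14 wide, out to radius 47, 0-9 mm above origin. Same after half a turn.
- housing: Fixed open canister, 120 mm across, 100 high; origin centre of base, z up. Mouth: ledge 92-100 mm up, opening radius 37, with two opposite slots on +x and -x, out to radius 57, 37 mm wide at the inner edge: lugs have 10 mm room. Lid origin at 78 mm up: cover on ledge. Below 83: lugs free under ledge, turn clockwise only, stop near 110 deg. Hose stub at -y.
- cartridge (a joint): Travel in m (0 free, grows as pressed, at most 0.018) of the black-topped round filter, radius 34 mm, standing on a spring in the middle of the housing; its top is 92 mm above the housing's origin when free. It pushes up with 5 N free, 9 N at 14 mm. It carries an unlocked lid at 92 mm, and lifts a turned lid until its lugs bear under the ledge: lid origin at 83 mm.
- knob_lid: Another loose lid, not for this housing: the same 124 mm aluminium cover, but with a round knob (38 mm across, top 60 mm above the bench) in place of the bar and a plain plug of radius 50 mm without lugs below. Origin: centre of its underside. Left alone.
There are look-alikes about, which are no part of the job. Leave any brown look-alike of the lid alone.

How it is judged (in metres and radians):
At the end, for the whole second after the job is handed in: The bar-grip lid is at rest on the housing: level within 8 degrees, centred within 13 mm, its origin 73 to 88 mm above the housing's, its bar within 28 degrees of a quarter turn from the slots. The knob lid is within 30 mm of where it lay (horizontal distance between lid and housing below 0.013 m and z of lid in the frame of housing between 0.073 and 0.088 m and angle between the x axis of lid and the y axis of housing, either way round below 0.5 rad and angle between lid's own z axis and vertical below 0.15 rad and linear speed of lid below 0.02 m/s and distance of knob_lid from where it was at the start of the episode below 0.03 m); the robot touches nothing.
It fails at once if the lid with the round knob is moved by more than 30 mm (distance of knob_lid from where it was at the start of the episode above 0.03 m).
It also fails if it takes over 42 s, if anything falls off the work surface, if the arm or the gripper's body presses on something with over 40 N, if the wrist force passes 120 N, or if a joint passes its speed limit or range.

## Working session

There is one attempt and no reset: what is moved stays moved. The work goes in short steps, Python scripts to look and compute and a tool call to move; the robot and the scene stay as the last step left them, time stands still between calls to the robot, and variables do not carry over. Pictures are saved under pics/ and viewed, and the job is handed in when it is done.

Besides the shell and the picture viewer there is one more tool, called after "Request:" by a JSON object that holds its "op" and its "data", one argument or row to a line. carry_out: Moves the arm, as the interface text tells. Its arguments: {"type":"object","properties":{"series":{"type":"array"},"grip_force":{"type":"number"}},"required":["series"]}

```bash
mkdir -p pics; ls; python3 - <<'E'
from plant import ctrl
import cv2
for n in ["scene","top","wrist"]:
    f=ctrl.grab_frame(n); cv2.imwrite(f"pics/{n}0.png",f["color"][:,:,::-1]); print(n,f["fx"],f["fy"],f["cx"],f["cy"]); print(f["pose"].round(3))
print(ctrl.get_obs())
E
```

```text
pics
scene 366.4156204460281 366.4156204460281 323.3571332040785 195.84932545711746
[[ 6.840000e-01  4.270000e-01 -5.920000e-01  1.014415e+03]
 [ 7.300000e-01 -4.160000e-01  5.430000e-01 -5.126280e+02]
 [-1.500000e-02 -8.030000e-01 -5.960000e-01  5.489850e+02]
 [ 0.000000e+00  0.000000e+00  0.000000e+00  1.000000e+00]]
top 392.6018836231664 392.6018836231664 320.6124614901784 209.03606103659445
[[-2.700000e-02 -9.970000e-01  7.300000e-02  4.711640e+02]
 [-1.000000e+00  2.800000e-02  6.000000e-03 -7.613600e+01]
 [-8.000000e-03 -7.200000e-02 -9.970000e-01  1.010286e+03]
 [ 0.000000e+00  0.000000e+00  0.000000e+00  1.000000e+00]]
wrist 309.70691628693146 309.70691628693146 321.97022769270325 197.18682368634794
[[ 3.66000e-01 -8.96000e-01 -2.53000e-01  2.70461e+02]
 [-9.31000e-01 -3.52000e-01 -1.00000e-01 -4.85553e+02]
 [ 1.00000e-03  2.72000e-01 -9.62000e-01  3.84596e+02]
 [ 0.00000e+00  0.00000e+00  0.00000e+00  1.00000e+00]]
{'t': 0.15, 'joint_pos': array([-1.28160732e+00,  3.51119786e-01,  1.65224430e+00,  1.63584054e-06,
        1.13910068e+00, -8.46102379e-02]), 'joint_velocities': array([-0.00066156, -0.00071937, -0.0008353 , -0.00065901, -0.00208572,
        0.00086409]), 'joint_efforts': array([-5.78152030e-04, -4.97466266e+01, -2.85345089e+01,  6.98933448e-02,
        2.46167101e-02, -6.67358495e-05]), 'tcp_pos': array([ 200.82817327, -511.92685861,  404.33348278]), 'orientation': array([ 9.82585019e-01,  1.85813052e-01, -4.37872401e-05, -4.33851932e-04]), 'force': array([-0.16366534, -0.83824142,  0.16683635]), 'ft_torque': array([-0.04223806, -0.05060188, -0.04366935]), 'gripper_width': 92.74118383245246}
```

View pics/top0.png

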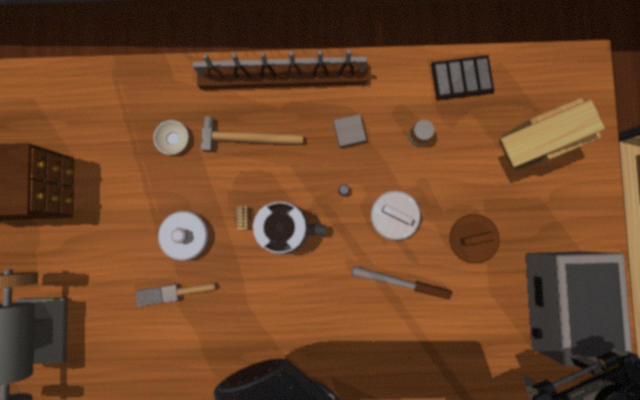

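View pics/scene0.png

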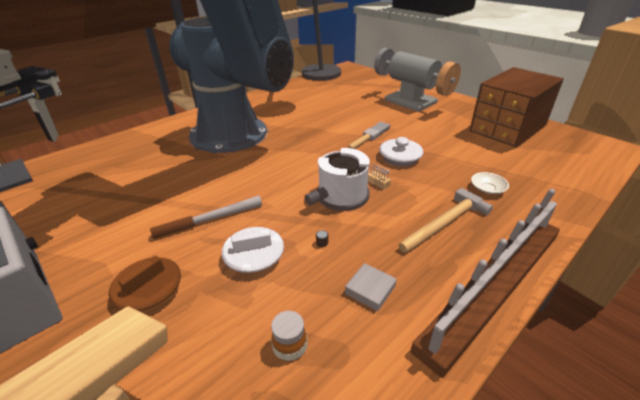

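View pics/wrist0.png

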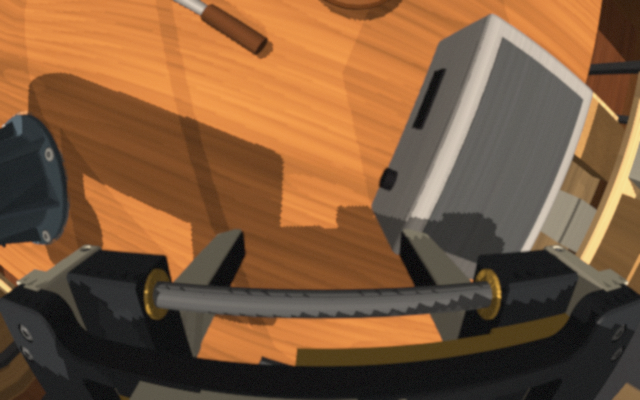

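In the top view, the candidates are the aluminium cover with a bar at (396,216), the brown bar lid at (474,239), the aluminium lid with a round knob at (184,236) and the white dish at (171,138). By the description the target is (396,216). The housing is at (279,227), with its hose stub pointing right at (318,230). I'll check these in a close crop and measure.

```bash
cat > h.py <<'E'
from plant import ctrl
import numpy as np, cv2
def ray(f,uv):
    x=(uv[0]-f["cx"])/f["fx"]; y=(uv[1]-f["cy"])/f["fy"]
    d=f["pose"][:3,:3]@np.array([x,y,1.]); return f["pose"][:3,3],d
def rayw(f,uv):
    x=(uv[0]-f["cx"]); y=(uv[1]-f["cy"]); r=np.hypot(x,y)+1e-9; th=r/f["fx"]
    d=f["pose"][:3,:3]@np.array([np.sin(th)*x/r,np.sin(th)*y/r,np.cos(th)]); return f["pose"][:3,3],d
def onz(f,uv,z,fish=False):
    o,d=(rayw if fish else ray)(f,uv); return o+d*(z-o[2])/d[2]
def proj(f,p):
    q=np.linalg.inv(f["pose"])@np.append(p,1); return np.array([f["cx"]+f["fx"]*q[0]/q[2],f["cy"]+f["fy"]*q[1]/q[2]])
E
python3 - <<'E'
from h import *
f=ctrl.grab_frame("top"); im=f["color"][:,:,::-1].copy()
cv2.imwrite("pics/c1.png",cv2.resize(im[170:280,235:445],None,fx=3.8,fy=3.8,interpolation=cv2.INTER_CUBIC))
hsv=cv2.cvtColor(im,cv2.COLOR_BGR2HSV)
m=((hsv[...,1]<70)&(hsv[...,2]>90)).astype(np.uint8)
cs,_=cv2.findContours(m,cv2.RETR_EXTERNAL,cv2.CHAIN_APPROX_NONE)
for c in cs:
    if 800<cv2.contourArea(c)<4000:
        x,y,w,h=cv2.boundingRect(c); print(x,y,w,h,cv2.contourArea(c),cv2.fitEllipse(cv2.convexHull(c)) )
        (u,v),ax,_=cv2.fitEllipse(cv2.convexHull(c))
        for z in(30,100): 
            p=onz(f,(u,v),z); print(z,p.round(1), [round(np.linalg.norm(onz(f,(u+a/2,v),z)-p)*2) for a in ax])
E
```

```text
556 254 76 98 1575.0 ((594.233154296875, 305.6942138671875), (82.8845443725586, 139.50836181640625), 172.64035034179688)
30 [ 287.  -733.5   30. ] [202, 339]
100 [ 300.2 -686.6  100. ] [187, 315]
158 211 50 50 1870.5 ((182.52525329589844, 235.3429412841797), (48.850852966308594, 50.10708999633789), 41.170902252197266)
30 [486.3 275.9  30. ] [122, 125]
100 [485.2 250.8 100. ] [114, 116]
252 202 54 52 2116.5 ((279.11993408203125, 226.95602416992188), (51.86977767944336, 53.58708190917969), 90.048095703125)
30 [500.6  34.1  30. ] [130, 134]
100 [498.5  26.2 100. ] [120, 124]
371 191 50 49 1854.0 ((395.4391784667969, 215.13845825195312), (48.7231330871582, 49.86377716064453), 121.6203384399414)
30 [ 522.1 -257.    30. ] [121, 124]
100 [ 518.5 -244.1  100. ] [113, 115]
154 120 35 35 898.0 ((170.77719116210938, 137.0785369873047), (34.132328033447266, 34.9913215637207), 68.54683685302734)
30 [736.7 305.5  30. ] [87, 89]
100 [717.7 278.3 100. ] [81, 83]
```

View pics/c1.png

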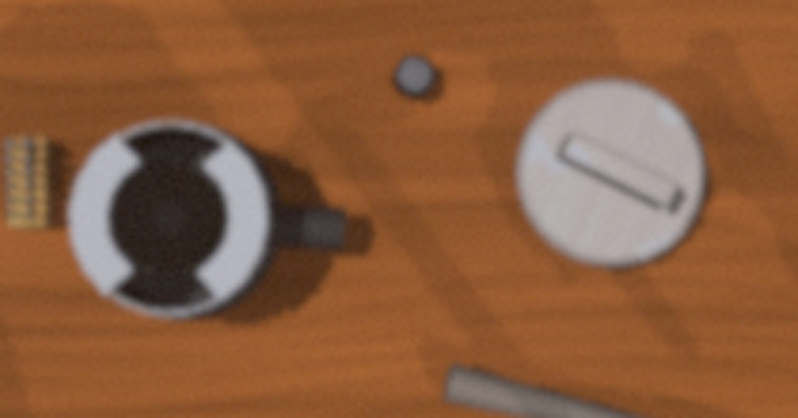

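The crop confirms the aluminium lid with a bar, at crop (620,172). The housing mouth shows two slots at crop (170,145) and (165,288), with the stub to the right. Next I'll get the angles.

```bash
python3 - <<'E'
from h import *
f=ctrl.grab_frame("top"); im=f["color"][:,:,::-1].copy()
g=cv2.cvtColor(im,cv2.COLOR_BGR2GRAY)
# slots: dark within mouth ellipse r<57 about centre
C=np.array([498.5,26.2]); vs,us=np.mgrid[190:265,240:320]
pts=[];
for u,v in zip(us.ravel(),vs.ravel()):
    p=onz(f,(u,v),100)[:2]-C
    if np.hypot(*p)<57 and g[v,u]<90: pts.append(p)
pts=np.array(pts); r=np.hypot(*pts.T); s=pts[(r>42)&(r<55)]
a=np.arctan2(s[:,1],s[:,0]); print("slot ang deg",np.degrees(np.angle(np.exp(2j*a).mean())/2), len(s))
for sg in (1,-1):
    q=s[s[:,0]*sg>0]; print(sg,q.mean(0),len(q))
print("mouth centroid", pts[r<36].mean(0))
cr=[(572,136),(685,185),(668,208),(560,160)]
P=np.array([onz(f,(235+(x+.5)/3.8-.5,170+(y+.5)/3.8-.5),61)[:2] for x,y in cr]); print(P.round(1),P.mean(0))
for i in range(4): d=P[(i+1)%4]-P[i]; print(np.hypot(*d).round(1),np.degrees(np.arctan2(d[1],d[0])).round(1))
c=im[185:247,365:427]; cv2.imwrite("pics/c2.png",cv2.resize(c,None,fx=9,fy=9,interpolation=cv2.INTER_CUBIC))
s=ctrl.grab_frame("scene"); cv2.imwrite("pics/c3.png",cv2.resize(s["color"][215:285,210:295,::-1],None,fx=8,fy=8,interpolation=cv2.INTER_CUBIC))
E
```

```text
slot ang deg -4.592381170689524 245
1 [46.53199418 -2.39448165] 123
-1 [-46.06964373   5.10853113] 122
mouth centroid [0.12222638 0.95820218]
[[ 544.8 -227.4]
 [ 511.6 -297.9]
 [ 497.2 -286.5]
 [ 529.7 -219.2]] [ 520.81207388 -257.76533155]
77.9 -115.2
18.3 141.4
74.7 64.3
17.2 -28.6
```

View pics/c2.png

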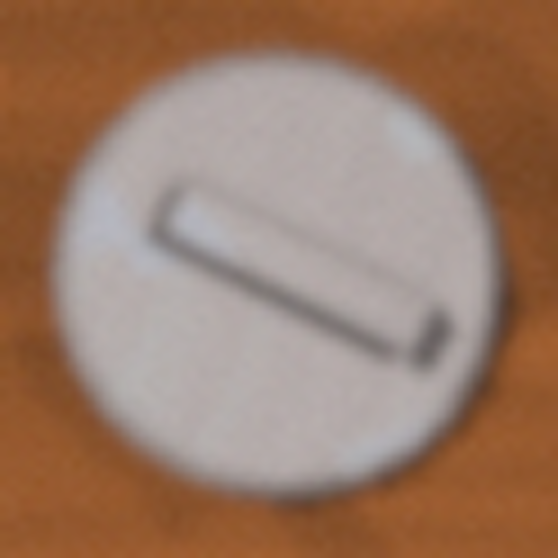

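View pics/c3.png

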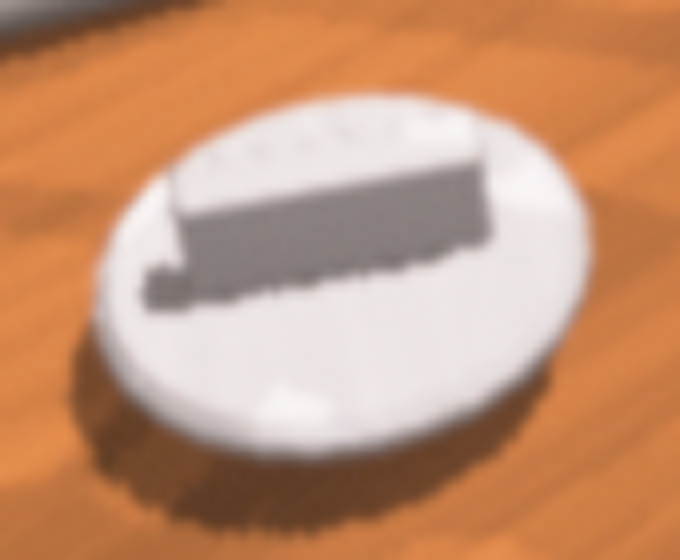

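```bash
cat > go.py <<'E'
import sys
from h import *
from scipy.spatial.transform import Rotation as R
# usage: go.py x y z yaw_of_tool_y_deg
x,y,z,yaw=map(float,sys.argv[1:5]); o=ctrl.get_obs()
r=R.from_quat(o["orientation"]); t=np.deg2rad(yaw)
T=R.from_matrix(np.array([[-np.sin(t),np.cos(t),0],[np.cos(t),np.sin(t),0],[0,0,-1]]).T) if 0 else R.from_matrix(np.column_stack([[-np.sin(t),np.cos(t),0],[np.cos(t),np.sin(t),0],[0,0,-1]]))
sh=r.inv().apply(np.array([x,y,z])-o["tcp_pos"])/25
tv=np.degrees((r.inv()*T).as_rotvec())/6
Y=r.apply([0,1,0]); 
print("t",round(o["t"],2),"tcp",o["tcp_pos"].round(1),"yaw",np.degrees(np.arctan2(Y[1],Y[0])).round(1),"F",o["force"].round(1),"w",round(o["gripper_width"],1),"q",o["joint_pos"].round(2))
print("shift",sh.round(2),"turn",tv.round(2))
E
python3 go.py 521 -257.5 380 -25.5
```

```text
t 0.3 tcp [ 200.8 -512.   404.6] yaw -68.6 F [-0.3  0.   0.5] w 93.3 q [-1.28  0.35  1.65 -0.    1.14 -0.08]
shift [15.64 -4.8   0.98] turn [-0.   -0.   -7.18]
```

Request:
{"op": "carry_out", "data": {
  "series": [
    [93, [15.6, -4.8, 0], [0, 0, -7.2]],
    [93, [15.6, -4.8, 0], [0, 0, -7.2]],
    [93, [15.6, -4.8, 0], [0, 0, -7.2]],
    [93, [15.6, -4.8, 0], [0, 0, -7.2]],
    [93, [15.6, -4.8, 0], [0, 0, -7.2]]
  ],
  "grip_force": 40
}}

```text
t: 0.72
tcp_pos: [365.0, -380.8, 404.8]
orientation: [0.876, 0.481, 0.0, 0.0]
force: [-0.2, -0.8, -0.6]
gripper_width: 92.8
```

```bash
python3 go.py 521 -257.5 350 -25.5
```

```text
t 0.72 tcp [ 365.  -380.8  404.8] yaw -32.4 F [-0.2 -0.8 -0.6] w 92.8 q [-0.89  0.31  1.71  0.    1.12 -0.33]
shift [7.51 2.62 2.19] turn [ 0.    0.   -1.16]
```

Request:
{"op": "carry_out", "data": {
  "series": [
    [93, [7.5, 2.6, 2.2], [0, 0, -1.2]],
    [93, [7.5, 2.6, 2.2], [0, 0, -1.2]],
    [93, [7.5, 2.6, 2.2], [0, 0, -1.2]],
    [93, [7.5, 2.6, 2.2], [0, 0, -1.2]],
    [93, [7.5, 2.6, 2.2], [0, 0, -1.2]]
  ]
}}

```text
t: 1.13
tcp_pos: [521.4, -258.0, 349.1]
orientation: [0.846, 0.533, 0.0, -0.0]
force: [0.2, -0.4, 0.2]
gripper_width: 93.3
```

Request:
{"op": "carry_out", "data": {
  "series": [
    [93, [0, 0, 0], [0, 0, 0]],
    [93, [0, 0, 0], [0, 0, 0]]
  ]
}}

```text
t: 1.3
tcp_pos: [520.9, -258.5, 348.9]
orientation: [0.845, 0.534, -0.0, -0.001]
force: [-1.2, -0.8, 0.3]
gripper_width: 93.1
```

```bash
python3 go.py 521 -257.5 260 -25.5; python3 - <<'E'
from h import *
f=ctrl.grab_frame("wrist"); cv2.imwrite("pics/w1.png",f["color"][:,:,::-1])
E
```

```text
t 1.3 tcp [ 520.9 -258.5  348.9] yaw -25.4 F [-1.2 -0.8  0.3] w 93.1 q [-0.54  0.47  1.62 -0.    1.05 -0.1 ]
shift [ 0.04 -0.01  3.55] turn [-0.01 -0.    0.02]
```

View pics/w1.png

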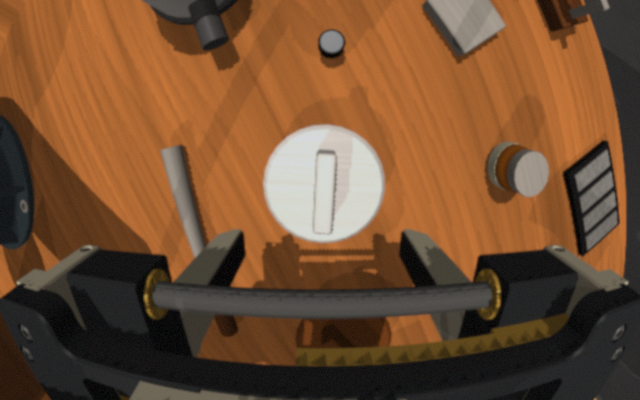

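The wrist view shows the lid ahead between the fingers. The bar's top corners are at about (317,150), (336,151), (332,234) and (314,233). I'll cast these onto z=61.

```bash
python3 - <<'E'
from h import *
f=ctrl.grab_frame("wrist")
P=np.array([onz(f,c,61,True)[:2] for c in [(317,150),(336,151),(332,234),(314,233)]]); print(P.round(1),P.mean(0))
for i in range(4): d=P[(i+1)%4]-P[i]; print(np.hypot(*d).round(1),np.degrees(np.arctan2(d[1],d[0])).round(1))
for c in [(265,184),(385,184),(324,125),(324,243)]: print(onz(f,c,30,True).round(1))
E
```

```text
[[ 533.7 -221.1]
 [ 548.3 -229. ]
 [ 512.3 -298. ]
 [ 497.5 -289.8]] [ 522.96164556 -259.5011253 ]
16.6 -28.4
77.8 -117.5
16.9 151.1
77.7 62.2
[ 469.7 -232.4   30. ]
[ 578.8 -284.4   30. ]
[ 548.2 -205.3   30. ]
[ 495.7 -315.9   30. ]
```

```bash
python3 go.py 522 -258.5 220.5 -27
```

```text
t 1.4 tcp [ 519.7 -260.1  349.8] yaw -25.6 F [ 0.7  0.2 -0.3] w 92.6 q [-0.54  0.47  1.62 -0.    1.05 -0.1 ]
shift [0.1  0.06 5.17] turn [-0.    0.    0.24]
```

Request:
{"op": "carry_out", "data": {
  "series": [
    [93, [0.05, 0.05, 1.5], [0, 0, 0.2]],
    [93, [0.05, 0.05, 3.0], [0, 0, 0.2]],
    [93, [0.05, 0.05, 4.4], [0, 0, 0.2]],
    [93, [0.05, 0.05, 5.15], [0, 0, 0.2]],
    [93, [0.05, 0.05, 5.15], [0, 0, 0.2]]
  ]
}}

```text
t: 1.82
tcp_pos: [520.4, -260.2, 218.6]
orientation: [0.852, 0.523, -0.001, -0.001]
force: [0.2, 0.2, -0.4]
gripper_width: 92.8
```

Request:
{"op": "carry_out", "data": {
  "series": [
    [0, [0, 0, 0], [0, 0, 0]],
    [0, [0, 0, 0], [0, 0, 0]],
    [0, [0, 0, 0], [0, 0, 0]],
    [0, [0, 0, 0], [0, 0, 0]],
    [0, [0, 0, 0], [0, 0, 0]]
  ],
  "grip_force": 50
}}

```text
t: 2.23
tcp_pos: [521.7, -259.4, 221.7]
orientation: [0.852, 0.524, 0.0, 0.0]
force: [0.3, 0.5, -0.3]
gripper_width: 63.8
```

Request:
{"op": "carry_out", "data": {
  "series": [
    [0, [0, 0, 0], [0, 0, 0]],
    [0, [0, 0, 0], [0, 0, 0]],
    [0, [0, 0, 0], [0, 0, 0]]
  ]
}}

```text
t: 2.48
tcp_pos: [521.7, -259.1, 221.1]
orientation: [0.852, 0.524, 0.0, 0.0]
force: [0.2, 0.4, -0.2]
gripper_width: 44.5
```

```bash
python3 go.py 522 -258.5 380 -27
```

```text
t 2.48 tcp [ 521.7 -259.1  221.1] yaw -26.8 F [ 0.2  0.4 -0.2] w 44.5 q [-0.54  0.65  1.69 -0.    0.8  -0.07]
shift [ 0.03  0.   -6.36] turn [0.   0.   0.04]
```

Request:
{"op": "carry_out", "data": {
  "series": [
    [0, [0, 0, 0], [0, 0, 0]],
    [0, [0, 0, 0], [0, 0, 0]],
    [0, [0, 0, 0], [0, 0, 0]],
    [0, [0, 0, 0], [0, 0, 0]],
    [0, [0, 0, 0], [0, 0, 0]]
  ]
}}

```text
t: 2.9
tcp_pos: [521.7, -259.2, 220.9]
orientation: [0.852, 0.524, -0.0, -0.0]
force: [0.6, -0.9, -1.0]
gripper_width: 17.3
```

Request:
{"op": "carry_out", "data": {
  "series": [
    [0, [0, 0, 0], [0, 0, 0]],
    [0, [0, 0, 0], [0, 0, 0]],
    [0, [0, 0, 0], [0, 0, 0]]
  ]
}}

```text
t: 3.15
tcp_pos: [521.7, -259.2, 220.9]
orientation: [0.852, 0.524, -0.0, -0.0]
force: [1.0, -0.4, -1.4]
gripper_width: 17.7
```

Request:
{"op": "carry_out", "data": {
  "series": [
    [0, [0, 0, 0], [0, 0, 0]],
    [0, [0, 0, -1], [0, 0, 0]],
    [0, [0, 0, -2], [0, 0, 0]],
    [0, [0, 0, -2], [0, 0, 0]]
  ]
}}

```text
t: 3.48
tcp_pos: [522.5, -259.7, 274.9]
orientation: [0.852, 0.524, 0.001, 0.003]
force: [0.5, 0.7, -1.7]
gripper_width: 17.8
```

```bash
python3 go.py 498.5 26.7 360 85.4; python3 - <<'E'
from h import *
f=ctrl.grab_frame("wrist"); cv2.imwrite("pics/w2.png",f["color"][:,:,::-1])
E
```

```text
t 3.48 tcp [ 522.5 -259.7  274.9] yaw -26.8 F [ 0.5  0.7 -1.7] w 17.8 q [-0.54  0.57  1.67 -0.    0.9  -0.07]
shift [ 9.79 -6.   -3.44] turn [  0.03   0.06 -18.7 ]
```

View pics/w2.png

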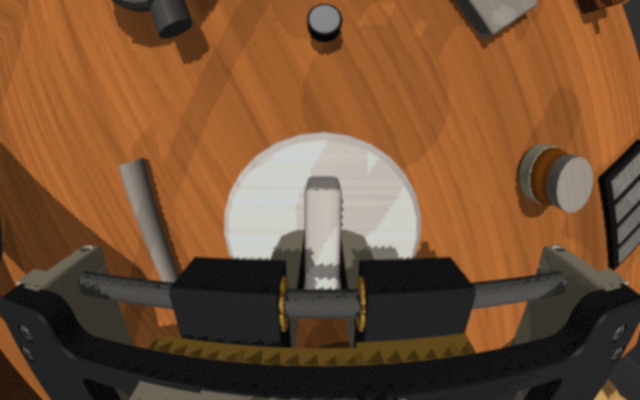

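The lid is held by its bar at 17.8 mm, and its rim columns run from 224 to 420. Now I'll measure where the lid centre sits relative to the TCP.

```bash
python3 - <<'E'
from h import *
from scipy.spatial.transform import Rotation as R
f=ctrl.grab_frame("wrist"); o=ctrl.get_obs(); r=R.from_quat(o["orientation"]); t=o["tcp_pos"]; print(t)
z=t[2]-220.9
im=f["color"].astype(int); m=((im.max(2)-im.min(2)<45)&(im.min(2)>140)).astype(np.uint8); m[250:]=0; m[:120]=0; m[:,:210]=0;m[:,440:]=0
n,l,s,c=cv2.connectedComponentsWithStats(m); k=1+s[1:,4].argmax(); m=(l==k).astype(np.uint8)
cs,_=cv2.findContours(m,cv2.RETR_EXTERNAL,cv2.CHAIN_APPROX_NONE); c=max(cs,key=cv2.contourArea)[:,0]
# outer rim points upper
pts=[]
for x in range(240,408,4):
    q=c[c[:,0]==x]
    if len(q): pts.append((x,q[:,1].min()))
P=np.array([r.inv().apply(onz(f,p,z+30,True)-t)[:2] for p in pts])
A=np.c_[2*P,np.ones(len(P))]; b=(P**2).sum(1); s=np.linalg.lstsq(A,b,rcond=None)[0]; print("centre tool xy",s[:2],"R",np.sqrt(s[2]+s[0]**2+s[1]**2))
c0=np.array([0,s[1]]); 
# with R=62 known
from scipy.optimize import least_squares
print(least_squares(lambda q:np.hypot(*(P-q).T)-61.5,[0,0]).x)
print("bar end tool",r.inv().apply(onz(f,(322,178),z+61,True)-t))
E
```

```text
[ 521.60897084 -259.16647279  271.16725984]
centre tool xy [1.35697097 1.14618833] R 60.49190097958079
[0.23300747 1.14133371]
bar end tool [ 43.11647569   1.15852089 159.89738749]
```

Request:
{"op": "carry_out", "data": {
  "series": [
    [0, [0, 0, -1.6], [0, 0, -1.1]],
    [0, [0.7, -0.5, -3], [0, 0, -2.2]],
    [0, [1.5, -1, -3.2], [0, 0, -3.3]],
    [0, [2.5, -1.5, -3.2], [0, 0, -4.4]],
    [0, [3.5, -2, -3.2], [0, 0, -5.5]]
  ]
}}

```text
t: 4.0
tcp_pos: [515.9, -157.6, 350.1]
orientation: [0.666, 0.746, -0.0, -0.001]
force: [-0.2, 0.0, -2.1]
gripper_width: 17.9
```

```bash
python3 go.py 499.5 26 355 85.4
```

```text
t 4.0 tcp [ 515.9 -157.6  350.1] yaw 6.5 F [-0.2  0.  -2.1] w 17.9 q [-0.38  0.4   1.73 -0.    1.01 -0.5 ]
shift [ 7.37  0.18 -0.19] turn [-0.000e+00 -1.000e-02 -1.315e+01]
```

Request:
{"op": "carry_out", "data": {
  "series": [
    [0, [1.4, 0, -0.2], [0, 0, -1.1]],
    [0, [2.8, 0.1, -0.2], [0, 0, -2.2]],
    [0, [4.2, 0.1, -0.2], [0, 0, -3.3]],
    [0, [5.6, 0.2, -0.2], [0, 0, -4.4]],
    [0, [6.5, 0.2, -0.2], [0, 0, -5.5]]
  ]
}}

```text
t: 4.42
tcp_pos: [503.1, 6.1, 354.5]
orientation: [0.426, 0.905, -0.0, -0.001]
force: [0.6, 0.6, -1.8]
gripper_width: 18.0
```

```bash
python3 go.py 499.5 26 355 85.4
```

```text
t 4.42 tcp [503.1   6.1 354.5] yaw 39.6 F [ 0.6  0.6 -1.8] w 18.0 q [-0.08  0.33  1.82  0.    0.99 -0.77]
shift [ 0.7   0.4  -0.02] turn [-0.01 -0.03 -7.63]
```

Request:
{"op": "carry_out", "data": {
  "series": [
    [0, [0.7, 0.4, 0], [0, 0, -1.1]],
    [0, [0.7, 0.4, 0], [0, 0, -2.2]],
    [0, [0.7, 0.4, 0], [0, 0, -3.3]],
    [0, [0.7, 0.4, 0], [0, 0, -4.4]],
    [0, [0.7, 0.4, 0], [0, 0, -5.5]]
  ]
}}

```text
t: 4.83
tcp_pos: [500.2, 23.6, 354.4]
orientation: [0.151, 0.988, -0.0, -0.001]
force: [-0.3, -0.2, -1.5]
gripper_width: 18.1
```

```bash
python3 go.py 499.5 26 355 85.4
```

```text
t 4.83 tcp [500.2  23.6 354.4] yaw 72.6 F [-0.3 -0.2 -1.5] w 18.1 q [-0.05  0.32  1.83 -0.    0.99 -1.31]
shift [ 0.05  0.08 -0.03] turn [-0.   -0.03 -2.14]
```

Request:
{"op": "carry_out", "data": {
  "series": [
    [0, [0.05, 0.1, 0], [0, 0, -1.1]],
    [0, [0.05, 0.1, 0], [0, 0, -2.1]],
    [0, [0.05, 0.1, 0], [0, 0, -2.1]],
    [0, [0.05, 0.1, 0], [0, 0, -2.1]]
  ]
}}

```text
t: 5.17
tcp_pos: [499.8, 26.2, 354.8]
orientation: [0.047, 0.999, -0.0, -0.001]
force: [-0.3, 0.1, -2.5]
gripper_width: 17.6
```

```bash
python3 go.py 499.5 26 315 85.4; python3 - <<'E'
from h import *
for n in("scene","top","wrist"):
  f=ctrl.grab_frame(n); cv2.imwrite(f"pics/{n}3.png",f["color"][:,:,::-1])
a=cv2.imread("pics/scene3.png")[90:230,270:430]; cv2.imwrite("pics/sc3.png",cv2.resize(a,None,fx=4,fy=4,interpolation=cv2.INTER_CUBIC))
E
```

```text
t 5.17 tcp [499.8  26.2 354.8] yaw 84.6 F [-0.3  0.1 -2.5] w 17.6 q [-0.04  0.32  1.83 -0.    0.99 -1.52]
shift [ 0.01 -0.01  1.59] turn [-0.   -0.02 -0.13]
```

View pics/sc3.png

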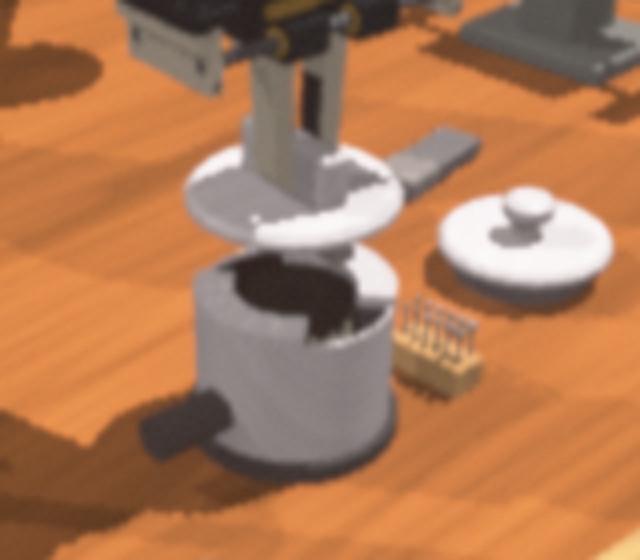

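View pics/wrist3.png

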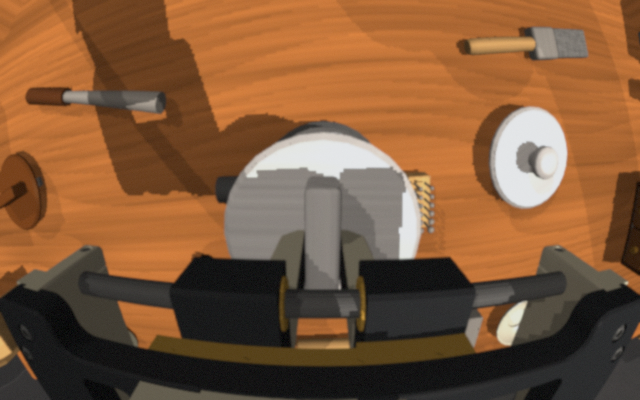

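The lid hangs over the housing with its bar along the slots, and the stub and knob lid are clear. One cross-check of the centre in the scene view, then down.

```bash
python3 - <<'E'
from h import *
f=ctrl.grab_frame("scene")
def circ(c,z,R):
    return np.array([proj(f,[c[0]+R*np.cos(a),c[1]+R*np.sin(a),z]) for a in np.linspace(0,6.28,200)])
for nm,c,z,R in [("house",(498.5,26.7),100,60),("lid",(498.5,26.5),164,62)]:
    p=circ(c,z,R); q=(p-[270,90])*4; print(nm,q.min(0).round(),q.max(0).round())
E
```

```text
house [192. 231.] [396. 337.]
lid [185. 135.] [406. 238.]
```

Request:
{"op": "carry_out", "data": {
  "series": [
    [0, [0, 0, 0.6], [0, 0, -0.1]],
    [0, [0, 0, 1.2], [0, 0, -0.1]],
    [0, [0, 0, 1.5], [0, 0, -0.1]],
    [0, [0, 0, 1.5], [0, 0, -0.1]]
  ]
}}

```text
t: 5.7
tcp_pos: [499.7, 26.2, 317.1]
orientation: [0.04, 0.999, 0.0, -0.001]
force: [0.2, 1.2, -3.2]
gripper_width: 17.4
```

Request:
{"op": "carry_out", "data": {
  "series": [
    [0, [0, 0, 0.1], [0, 0, 0]],
    [0, [0, 0, 0.2], [0, 0, 0]],
    [0, [0, 0, 0.3], [0, 0, 0]],
    [0, [0, 0, 0.3], [0, 0, 0]]
  ],
  "grip_force": 60
}}

```text
t: 6.03
tcp_pos: [500.3, 26.2, 311.3]
orientation: [0.04, 0.999, -0.0, 0.001]
force: [0.9, 0.2, 1.8]
gripper_width: 17.4
```

```bash
python3 go.py 499.5 26 300 85.4
```

```text
t 6.03 tcp [500.3  26.2 311.3] yaw 85.4 F [0.9 0.2 1.8] w 17.4 q [-0.04  0.39  1.86  0.    0.89 -1.53]
shift [ 0.03 -0.01  0.45] turn [0.   0.01 0.  ]
```

Request:
{"op": "carry_out", "data": {
  "series": [
    [0, [0, 0, 0.15], [0, 0, 0]],
    [0, [0, 0, 0.3], [0, 0, 0]],
    [0, [0, 0, 0.45], [0, 0, 0]],
    [0, [0, 0, 0.45], [0, 0, 0]],
    [0, [0, 0, 0.45], [0, 0, 0]]
  ]
}}

```text
t: 6.45
tcp_pos: [500.3, 26.1, 299.9]
orientation: [0.04, 0.999, 0.0, 0.0]
force: [1.0, 0.3, 5.7]
gripper_width: 17.6
```

```bash
python3 go.py 499.5 26 300 85.4;  python3 - <<'E'
from h import *
a=ctrl.grab_frame("scene")["color"][90:230,270:430,::-1]; cv2.imwrite("pics/sc4.png",cv2.resize(a,None,fx=4,fy=4,interpolation=cv2.INTER_CUBIC))
E
```

```text
t 6.45 tcp [500.3  26.1 299.9] yaw 85.4 F [1.  0.3 5.7] w 17.6 q [-0.04  0.41  1.87  0.    0.86 -1.53]
shift [ 0.03 -0.01 -0.01] turn [0.   0.01 0.  ]
```

View pics/sc4.png

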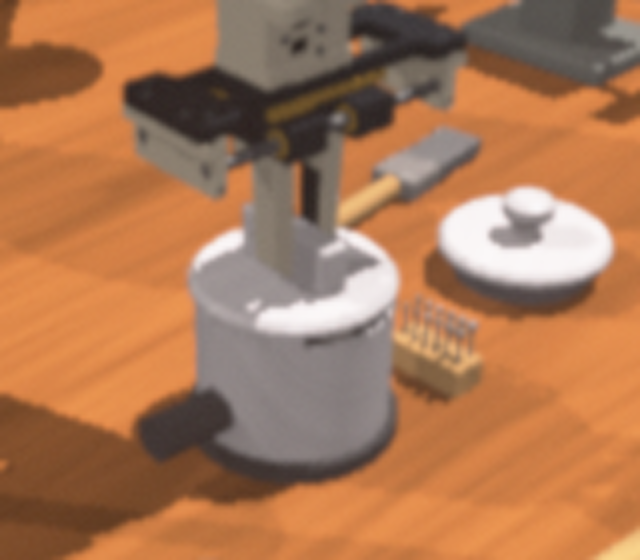

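The lid sits about 1 mm above the ledge, with about 8 N of spring force, as expected. Now I'll turn it clockwise.

Request:
{"op": "carry_out", "data": {
  "series": [
    [0, [0, 0, 0.03], [0, 0, 1]],
    [0, [0, 0, 0.03], [0, 0, 2]],
    [0, [0, 0, 0.03], [0, 0, 3]],
    [0, [0, 0, 0.03], [0, 0, 4]],
    [0, [0, 0, 0.03], [0, 0, 5]]
  ]
}}

```text
t: 6.92
tcp_pos: [500.2, 26.0, 299.2]
orientation: [0.299, 0.954, -0.0, 0.0]
force: [0.0, -1.2, 5.8]
gripper_width: 17.5
```

```bash
python3 go.py 499.8 26.2 299.5 -4.6; python3 -c "
from plant import ctrl;print(ctrl.get_obs()['ft_torque'])"
```

```text
t 6.92 tcp [500.2  26.  299.2] yaw 55.1 F [ 0.  -1.2  5.8] w 17.5 q [-0.04  0.41  1.87 -0.    0.86 -1.  ]
shift [ 0.02 -0.   -0.01] turn [0.   0.01 9.96]
[-0.3236194  -0.05776214  0.10387238]
```

Request:
{"op": "carry_out", "data": {
  "series": [
    [0, [0, 0, 0], [0, 0, 1]],
    [0, [0, 0, 0], [0, 0, 2]],
    [0, [0, 0, 0], [0, 0, 3]],
    [0, [0, 0, 0], [0, 0, 4]],
    [0, [0, 0, 0], [0, 0, 5]]
  ]
}}

```text
t: 7.33
tcp_pos: [500.1, 26.0, 299.2]
orientation: [0.536, 0.844, -0.0, 0.0]
force: [-0.5, -1.9, 5.8]
gripper_width: 17.5
```

Request:
{"op": "carry_out", "data": {
  "series": [
    [0, [0, 0, 0], [0, 0, 1]],
    [0, [0, 0, 0], [0, 0, 2]],
    [0, [0, 0, 0], [0, 0, 3]],
    [0, [0, 0, 0], [0, 0, 4]],
    [0, [0, 0, 0], [0, 0, 5]]
  ]
}}

```text
t: 7.75
tcp_pos: [500.1, 26.1, 299.2]
orientation: [0.736, 0.677, -0.0, 0.0]
force: [-0.5, -0.9, 5.3]
gripper_width: 17.5
```

```bash
python3 go.py 499.8 26.2 303 -4.6; python3 - <<'E'
from h import *
print(ctrl.get_obs()['ft_torque'])
a=ctrl.grab_frame("scene")["color"][90:230,270:430,::-1]; cv2.imwrite("pics/sc5.png",cv2.resize(a,None,fx=4,fy=4,interpolation=cv2.INTER_CUBIC))
E
```

```text
t 7.75 tcp [500.1  26.1 299.2] yaw -4.9 F [-0.5 -0.9  5.3] w 17.5 q [-0.04  0.41  1.87 -0.    0.86  0.04]
shift [ 0.   -0.01 -0.15] turn [-0.    0.   -0.04]
[-0.17938571  0.20542455  0.06231564]
```

View pics/sc5.png

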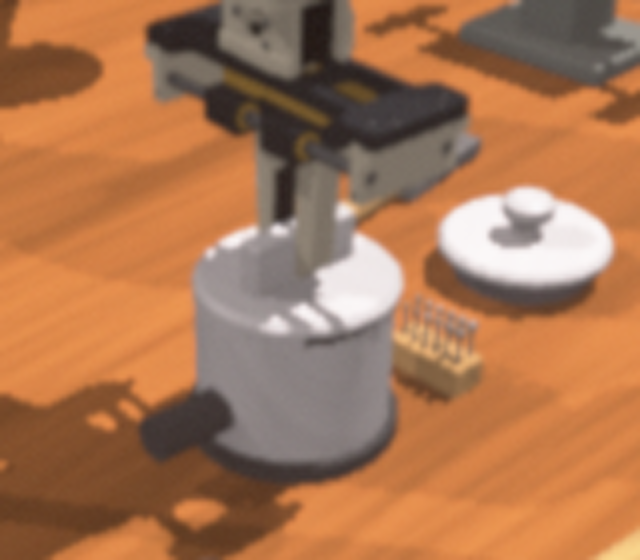

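Request:
{"op": "carry_out", "data": {
  "series": [
    [0, [0, 0, -0.08], [0, 0, 0]],
    [0, [0, 0, -0.16], [0, 0, 0]],
    [0, [0, 0, -0.16], [0, 0, 0]]
  ]
}}

```text
t: 8.05
tcp_pos: [500.0, 26.2, 303.4]
orientation: [0.734, 0.679, -0.0, -0.0]
force: [-1.0, -0.3, 4.9]
gripper_width: 18.1
```

Request:
{"op": "carry_out", "data": {
  "series": [
    [60, [0, 0, 0], [0, 0, 0]],
    [60, [0, 0, 0], [0, 0, 0]],
    [60, [0, 0, 0], [0, 0, 0]],
    [60, [0, 0, 0], [0, 0, 0]],
    [60, [0, 0, 0], [0, 0, 0]]
  ]
}}

```text
t: 8.47
tcp_pos: [500.0, 26.2, 302.8]
orientation: [0.735, 0.678, -0.0, -0.0]
force: [0.4, 0.1, 0.5]
gripper_width: 46.4
```

Request:
{"op": "carry_out", "data": {
  "series": [
    [60, [0, 0, 0], [0, 0, 0]],
    [60, [0, 0, 0], [0, 0, 0]],
    [60, [0, 0, 0], [0, 0, 0]],
    [60, [0, 0, 0], [0, 0, 0]]
  ]
}}

```text
t: 8.8
tcp_pos: [500.0, 26.2, 303.0]
orientation: [0.735, 0.678, -0.0, -0.0]
force: [0.3, -0.2, 1.1]
gripper_width: 59.8
```

Request:
{"op": "carry_out", "data": {
  "series": [
    [60, [0, 0, -0.5], [0, 0, 0]],
    [60, [0, 0, -1.5], [0, 0, 0]],
    [60, [0, 0, -3], [0, 0, 0]],
    [60, [0, 0, -4.5], [0, 0, 0]],
    [60, [0, 0, -6], [0, 0, 0]]
  ]
}}

```text
t: 9.22
tcp_pos: [499.7, 26.2, 454.7]
orientation: [0.735, 0.678, -0.0, -0.0]
force: [0.3, -0.1, 0.5]
gripper_width: 59.8
```

Request:
{"op": "carry_out", "data": {
  "series": [
    [60, [-1.5, 0, 0], [0, 0, 0]],
    [60, [-3, 0, 0], [0, 0, 0]],
    [60, [-4.5, 0, 0], [0, 0, 0]],
    [60, [-6, 0, 0], [0, 0, 0]],
    [60, [-6, 0, 0], [0, 0, 0]]
  ]
}}

```text
t: 9.63
tcp_pos: [487.5, -127.9, 453.0]
orientation: [0.736, 0.677, -0.0, 0.001]
force: [-0.6, -0.3, 1.1]
gripper_width: 60.1
```

```bash
python3 go.py 499.8 26.2 303 -4.6; python3 - <<'E'
from h import *
a=ctrl.grab_frame("scene")["color"][90:230,270:430,::-1]; a=cv2.resize(a,None,fx=3,fy=4,interpolation=cv2.INTER_CUBIC)[:480]
f=ctrl.grab_frame("top"); b=cv2.resize(f["color"][180:280,150:330,::-1],(800,444),interpolation=cv2.INTER_CUBIC)
cv2.imwrite("pics/s6.png",a); cv2.imwrite("pics/t6.png",b)
E
```

```text
t 9.63 tcp [ 487.5 -127.9  453. ] yaw -4.8 F [-0.6 -0.3  1.1] w 60.1 q [-0.35  0.22  1.71 -0.    1.22 -0.26]
shift [ 6.19 -0.03  5.99] turn [ 0.    0.01 -0.03]
```

View pics/s6.png

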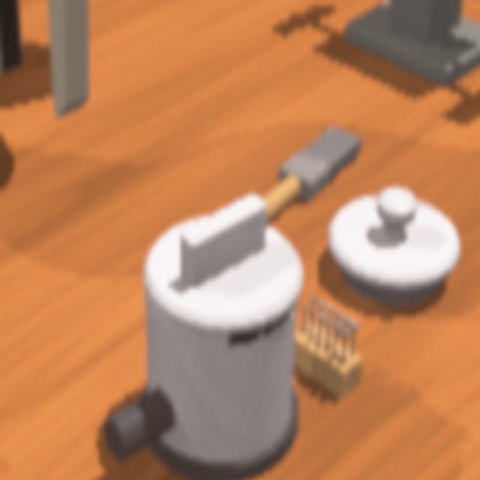

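View pics/t6.png

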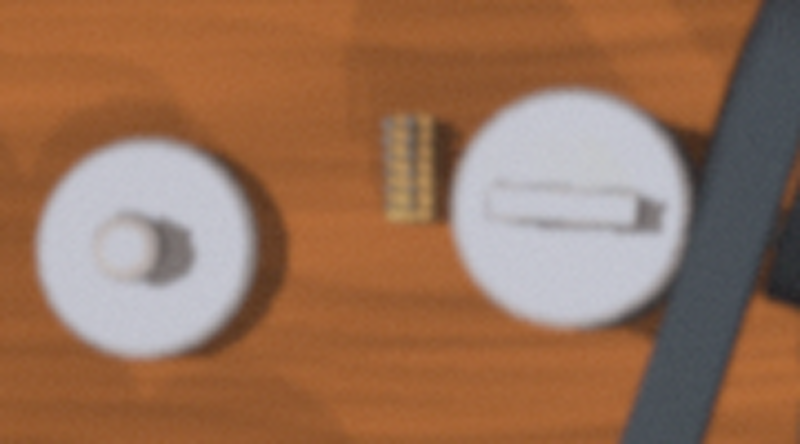

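The lid sits on the housing with its bar pointing along the stub direction, a quarter turn from the slots. The knob lid looks unmoved. I'll check height and centring by numbers.

```bash
python3 - <<'E'
from h import *
f=ctrl.grab_frame("scene"); t=ctrl.grab_frame("top")
im=f["color"].astype(int); 
# bar top far corners etc: bright mask top of cover
for zo in (78,83,92):
    a=np.linspace(0,6.28,300); p=np.array([proj(f,[498.8+62*np.cos(x),26.2+62*np.sin(x),zo+30]) for x in a]); q=(p-[270,90])*[3,4]
    y=np.array([26.2+38,26.2-38]); 
    b=[((proj(f,[498.8+s*9+ 38*c*0.08,26.2+c*38,zo+61])-[270,90])*[3,4]).round() for c in(1,-1) for s in(1,-1)]
    print(zo,q.min(0).round(),q.max(0).round(),b)
hsv=cv2.cvtColor(t["color"],cv2.COLOR_RGB2HSV); m=((hsv[...,1]<70)&(hsv[...,2]>90)).astype(np.uint8)
cs,_=cv2.findContours(m,cv2.RETR_EXTERNAL,cv2.CHAIN_APPROX_NONE)
for c in cs:
    if 1500<cv2.contourArea(c)<4000:
        (u,v),ax,_=cv2.fitEllipse(cv2.convexHull(c)); print((u,v),ax,[onz(t,(u,v),z).round(1) for z in(30,113)])
E
```

```text
78 [141. 219.] [300. 327.] [array([266., 208.]), array([249., 197.]), array([191., 250.]), array([174., 239.])]
83 [141. 211.] [300. 319.] [array([266., 200.]), array([249., 190.]), array([191., 242.]), array([174., 231.])]
92 [140. 198.] [301. 305.] [array([267., 186.]), array([250., 176.]), array([191., 228.]), array([174., 217.])]
(182.6793212890625, 235.44589233398438) (49.21561813354492, 50.35136032104492) [array([486. , 275.5,  30. ]), array([484.7, 245.8, 113. ])]
(278.07244873046875, 226.4623565673828) (53.89784622192383, 54.47842025756836) [array([501.9,  36.7,  30. ]), array([499.3,  27.2, 113. ])]
```

```bash
python3 -c "
from plant import ctrl;print(ctrl.finish_job())"
```

```text
the job is handed in; nothing more can be done
None
```

The bar-grip lid is on the housing and locked, and I handed the job in at about 10 s of the 42 s allowed. I picked it up by its bar, lowered it with the lugs over the slots and pressed it to about 1 mm above the ledge against about 8 N of spring force. I then turned it 90° clockwise, let go and backed the arm away.

My last checks after letting go:

| Check | Found | Required |
|---|---|---|
| Lid centre | (499.3, 27.2) mm, about 1 mm from the housing's measured centre | within 13 mm |
| Lid height above the housing's origin | 78–83 mm (judged by eye from the bar corners in the scene view), below the 92 mm of an unlocked lid | 73–88 mm |
| Bar angle | about a quarter turn from the slots (tool turned from 85.4° to -4.9°) | within 28° of a quarter turn |
| Knob lid | within 1 mm of its starting place | within 30 mm |
| Arm | well clear of everything | touching nothing |

No check failed. The only disagreements were small: the two views put the bar's angle about 2° apart, and while the lid was held, the bar-end reading put its centre about 4 mm further along the bar than the rim fit did. I used the rim fit, and the final centring agreed with it.

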